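Dock a pipette tip box in a guide lane without touching the rails

ROBOT

A 6-joint arm with a two-finger parallel gripper is mounted at the origin on a cart in front of the work surface, level with it; the furniture and walls round the work are solid. World frame = base frame: x ahead of the robot, y to its left, z up, the work surface at z = 0. Lengths are in m, angles in rad, forces in N, time in s.
With the tool pointing down it reaches from about 0.35 to 0.975 m from the base axis. Payload 4.9 kg.
Tool frame: the origin (TCP) lies midway between the tips of the shut fingers; the grasp point (between the pads) lies 19 mm behind it (manip.pinch_z is the distance from the TCP to the grasp point, in m); z points along the fingers, y is the direction in which the jaws open and shut (so a half turn about z gives the same grasp; the last joint's range is limited). The gripper opens to 85 mm and grips with 20 to 120 N. Pads are 22 mm wide; open, the fingers measure 114 mm over their backs; the gripper's body (76 mm by 85 mm) begins 54 mm behind the grasp point. The pads swing forward as they close: fully open they stand 13 mm farther back than shut.
Start: joints at [-1.305, 0.053, 1.613, -0, 1.476, -0.119], TCP at [0.235, -0.579, 0.231] pointing down, gripper open.
Joint ranges: [-3.01, 3.01], [-1.01, 2.22], [0.06, 2.58], [-1.02, 4.17], [0.09, 2.62], [-3.14, 3.14]. Speed limits (rad/s): [2.57, 2.57, 3.14, 3.14, 3.14, 3.14].

INTERFACE

Orientations are given as a unit quaternion [w, x, y, z].
In Python, from plant import manip gives the robot as it stands.
- The arm moves only by the tool drive_tool, never from a script. Its argument "commands" is text: rows parted by semicolons, each of 5 numbers parted by spaces: the finger opening in mm, from 0 to 85.4, then the shift along the tool's x, y, z in units of 30 mm (1.0 is 30 mm), then the turn about the tool's z in degrees. A call has exactly 8 rows; each row shifts and turns the commanded pose from where the row before left it, along the tool's axes as they then stand; what a row does not reach is not made up. A row lasts 1/8 s, in which the tool goes at most 62.5 mm and 10.7 degrees, less where a joint would pass 70% of its speed; a pose out of reach is approached as far as the arm can. A call is refused whole if a number of a shift passes 1 or a number of a turn 10.7, either way. A call with a gripper value outside its range is refused whole. The fingers move at their own pace and stop on an object; the grip force is fixed at half the most. Time passes only in rows, so rows that do not move let the fingers close, or fill a call up. It gives the time, the measured TCP pose, the force and the opening at its end, in the units of the state.
- manip.state(): the state, without advancing time (a new reading comes with each control period).
- manip.grab_frame(name): name is "scene" or "top" or "wrist"; returns the picture (384x512x3 uint8, red, green, blue); there is no depth.
- manip.camera_params(name): a dict with "fx", "fy", "cx", "cy" (pixels), "xyz" and "orientation" of the camera in the world. Camera axes: x right, y down, z forward; pixel columns grow to the right and rows downward; lengths in m; the calibration is good to about 2 mm. A picture is of the moment at which its call begins: read the wrist's pose just before it. camera_params takes no time and is no camera call; for the wrist camera it gives the pose at the moment of the call.
- manip.job_done(): hands the job in, once; it reports no verdict.
The state is a dict: "time": time; "joint_pos": joint angles; "joint_vel": joint speeds; "joint_efforts": joint torques, N m; "tool_pos": TCP position; "tool_rot": TCP orientation; "contact_force": force on the tool from outside, world axes, zero at the start; "ft_torque": the same for the moment, N m; "gripper_width": opening from 0.0 (shut) to 1.0 (fully open).
Only numpy, scipy, OpenCV 4.12 (cv2) and the standard library are available. Lean on these libraries where they do the work, as an engineer would, in place of code of your own. Each camera call takes 0.05 s, during which the arm holds its last target. There are 200 camera calls.

TASK

Push the closed pipette tip box that stands before the docking lane along the worktop into the lane, tab side first, until it stands square and less than 1 cm from the two bumpers of the end stop. Neither the box nor the robot may touch either guide rail, even lightly, so line the box up with the lane before it goes in. Only push it, never lift or tip it, leave the two vials and the beaker beside the lane alone, and draw back clear at the end.

Things in the scene. Friction and masses are not known exactly. Their poses are not given: they have to be found in the camera images.
- tip_box: Closed pipette tip box (blue base, clear fixed lid), loose, about 0.2 kg, 120 mm wide (y), 63 mm high. Origin: middle of its underside. Flat leading wall at its x = -38 mm; a 30 mm wide lid tab, 44 to 48 mm up, sticks out to x = -43 mm; this side faces the lane. End walls at y = -60 and +60 mm. Starts before the mouth, up to 45 mm off the centre line and 0.25 rad askew; lined up its yaw is the dock's + pi.
- dock: Fixed aluminium lane; place and yaw (-1.1 to -0.65 rad) vary. Origin on the worktop at the middle of the open mouth; +x runs down the lane, +y to its left, z up. No floor of its own: the box slides on the worktop. Clear width between the rails 144 mm, so 12 mm beside the centred box on each side. At the far end a cross bar 28 mm high, its face at x = 160 mm.
- rail_left: Left guide rail: straight bar 12 mm thick, 28 mm high, from x = 0 (rounded nose to -6 mm) to 160 mm of the dock, inner face at y = +72 mm; a foot flange 4 mm high runs along its outer side out to y = +87 mm. Origin: foot of its centre line at the mouth. Must not be touched.
- rail_right: Right guide rail, the mirror image of the left one: inner face at y = -72 mm in the dock's frame. Must not be touched.
- dye_vial_0: Small vial with a white cap, 22 mm in diameter, 48 mm high, standing outside the left or the right rail. Origin at the centre of its underside. Leave alone.
- dye_vial_1: Small vial with a black cap, 22 mm in diameter, 48 mm high, standing outside the left or the right rail. Origin at the centre of its underside. Leave alone.
- beaker: Small glass beaker, 44 mm in diameter, 58 mm high, standing outside the left or the right rail. Origin at the centre of its underside. Leave alone.
- tip_box_back (a point): Middle of the foot of the box's plain hinge side, the flat side away from the lane, to push on: 40 mm from the box's origin along its +x (base wall); above 42 mm height the lid wall stands 2 mm farther out.
- dock_stop (a point): Point on the worktop midway between the tips of the two rubber bumpers on the end stop, at x = 157 mm of the dock. Bumpers: 16 mm in diameter, 16 mm up, 35 mm to either side. The box touches them when its origin is at x = 119 mm of the dock.
There are look-alikes about, which are no part of the job. Leave any purple look-alike of the tip_box alone.

How it is judged:
At the end, for the whole second after the job is handed in: The tip box stands flat and at rest in the lane, between the rails, its leading wall within 10 mm of the end stop's bumpers and its axis within 0.12 rad of the lane's (x of tip_box in the frame of dock between 0.109 and 0.124 m and y of tip_box in the frame of dock between -0.013 and 0.013 m and angle between the x axis of tip_box and the x axis of dock, either way round below 0.12 rad and angle between tip_box's own z axis and vertical below 0.05 rad and linear speed of tip_box below 0.01 m/s); the robot touches nothing.
It fails at once if the tip box touches a guide rail (contact force between tip_box and rail_left above 0.2 N or contact force between tip_box and rail_right above 0.2 N).
It fails at once if the robot touches a guide rail (contact force between any of the arm, the fingers and rail_left above 0.2 N or contact force between any of the arm, the fingers and rail_right above 0.2 N).
It fails at once if the tip box is lifted (more than 8 mm) or tipped (more than 0.15 rad) (height (world z) of tip_box above 0.008 m or angle between tip_box's own z axis and vertical above 0.15 rad).
It fails at once if a vial or the beaker is shifted by more than 10 mm or knocked over (distance of any of dye_vial_0, dye_vial_1, beaker from where it was at the start of the episode above 0.01 m or angle between any of dye_vial_0, dye_vial_1, beaker's own z axis and vertical above 0.3 rad).
It also fails if it takes over 67 s, if anything falls off the work surface, if the arm or the gripper's body presses on something with over 40 N, if the wrist force passes 120 N, or if a joint passes its speed limit or range.

## Working session

There is one attempt and no reset: what is moved stays moved. The work goes in short steps, Python scripts to look and compute and a tool call to move; the robot and the scene stay as the last step left them, time stands still between calls to the robot, and variables do not carry over. Pictures are saved under pics/ and viewed, about 8 in all and at most 12, crops included, and the job is handed in when it is done.

Besides the shell and the picture viewer there is one more tool, called after "Call:" as name(argument=value, ...), one argument or row to a line, values as JSON. drive_tool: Moves the arm, as the interface text tells. Its arguments: {"type":"object","properties":{"commands":{"type":"string"}},"required":["commands"]}

```bash
mkdir -p pics; ls; python3 - <<'E'
from plant import manip
import cv2
for n in("top","scene"):
    f=manip.grab_frame(n);p=manip.camera_params(n);print(n,p)
    cv2.imwrite(f"pics/{n}0.png",cv2.resize(f[:,:,::-1],(800,600),interpolation=cv2.INTER_CUBIC))
    cv2.imwrite(f"pics/{n}0raw.png",f[:,:,::-1])
print(manip.state())
E
```

```text
pics
top {'fx': 370.68109344403894, 'fy': 370.68109344403894, 'cx': 253.43464843193547, 'cy': 202.63273216430392, 'xyz': array([0.53495092, 0.16284817, 0.89124413]), 'orientation': array([ 0.01888651, -0.70153214,  0.71186299, -0.02733213])}
scene {'fx': 385.529845691468, 'fy': 385.529845691468, 'cx': 251.35548879896282, 'cy': 192.58840693672147, 'xyz': array([ 0.24614327, -0.4178831 ,  0.542659  ]), 'orientation': array([-0.44148704,  0.85450402, -0.24671346,  0.11850966])}
{'time': 0.1, 'joint_pos': array([-1.30496968e+00,  5.33103575e-02,  1.61417949e+00,  1.96476478e-05,
        1.47598831e+00, -1.19003585e-01]), 'joint_vel': array([ 0.00073275, -0.00054483, -0.00376525,  0.00052885,  0.00054484,
       -0.00153345]), 'joint_efforts': array([ 1.52728494e-04, -3.94905818e+01, -3.71363032e+01, -1.74564484e-04,
        3.87080392e-03, -5.09982627e-06]), 'tool_pos': array([ 0.23447886, -0.57873409,  0.23016024]), 'tool_rot': array([-9.40927389e-04,  9.81544999e-01,  1.91228991e-01, -5.93940431e-05]), 'contact_force': array([ 0.61371461,  0.3501055 , -0.09909971]), 'ft_torque': array([-0.09046927, -0.00519902,  0.02066086]), 'gripper_width': 0.9970583236200711}
```

View pics/top0.png

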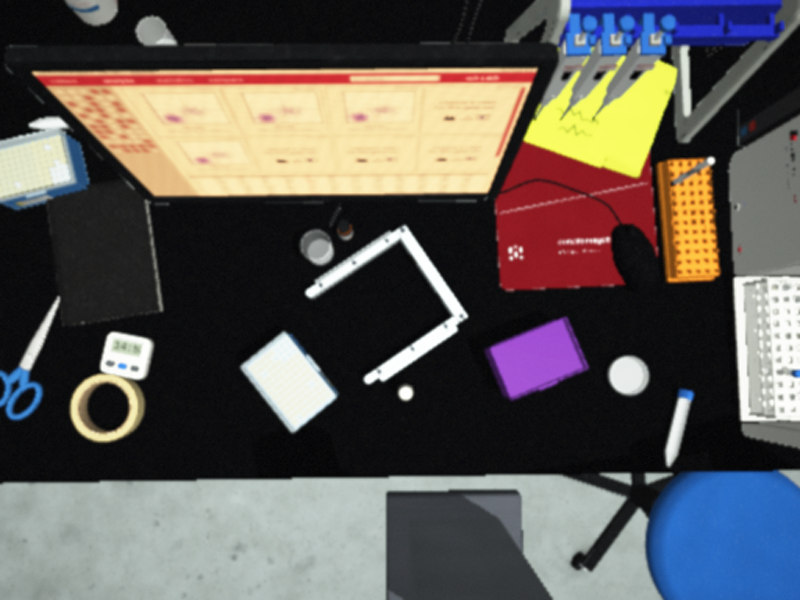

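View pics/scene0.png

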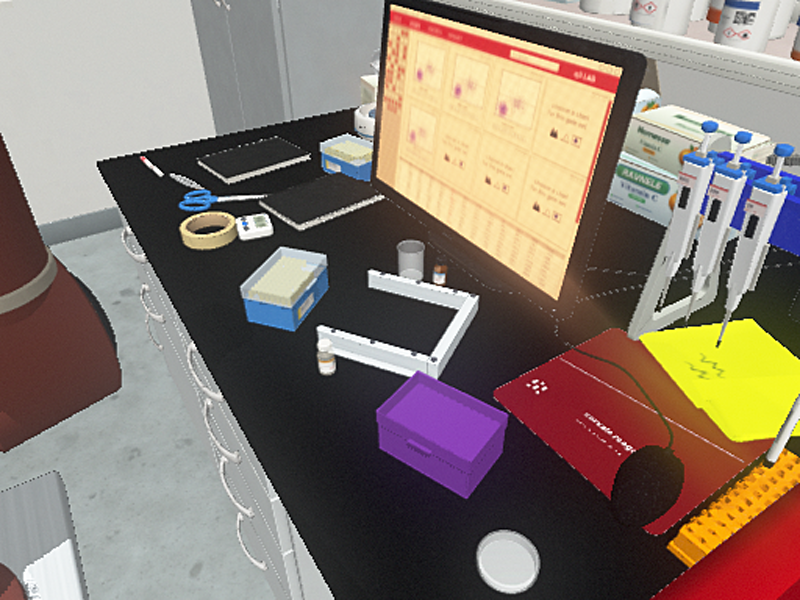

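Top picture: the candidates are the blue box before the lane at (288,380), the purple look-alike at (537,358), and a blue-edged box at (40,170), far from the lane. By the description I choose the one at (288,380). The lane mouth is between (310,293) and (370,380), and the stop is at (435,275). The beaker (318,247) and a vial (345,230) stand left of the lane, the white-cap vial (405,393) right of it. Next is a close crop.

```bash
python3 - <<'E'
import cv2
f=cv2.imread("pics/top0raw.png")[140:280,148:308]
cv2.imwrite("pics/crop1.png",cv2.resize(f,(640,560),interpolation=cv2.INTER_CUBIC))
E
```

```text
(no output)
```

View pics/crop1.png

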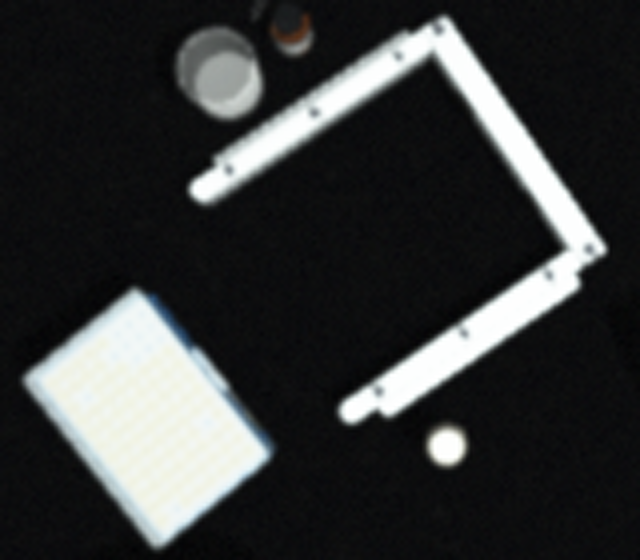

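The crop shows the tab (210,370) facing the lane. Lid corners are (135,290), (272,455), (157,548), (24,380). The rails' inner top edges run (215,203)-(437,58) and (345,402)-(568,252).

```bash
cat > h.py <<'E'
import numpy as np
from scipy.spatial.transform import Rotation as R
from scipy.optimize import least_squares
def ray(p,uv,z):
    q=np.array(p["orientation"]);M=R.from_quat(q[[1,2,3,0]]).as_matrix()
    uv=np.atleast_2d(np.array(uv,float))
    d=np.c_[(uv[:,0]-p["cx"])/p["fx"],(uv[:,1]-p["cy"])/p["fy"],np.ones(len(uv))]@M.T
    c=np.array(p["xyz"]);return (c+d*((z-c[2])/d[:,2])[:,None])[:,:2]
def proj(p,P):
    q=np.array(p["orientation"]);M=R.from_quat(q[[1,2,3,0]]).as_matrix()
    c=(np.asarray(P)-p["xyz"])@M
    return np.c_[c[:,0]/c[:,2]*p["fx"]+p["cx"],c[:,1]/c[:,2]*p["fy"]+p["cy"]]
def rot(a): return np.array([[np.cos(a),-np.sin(a)],[np.sin(a),np.cos(a)]])
def fit(src,dst):   # rigid 2D: dst=rot(a)src+t
    s,d=np.array(src),np.array(dst);S=s-s.mean(0);D=d-d.mean(0)
    a=np.arctan2((S[:,0]*D[:,1]-S[:,1]*D[:,0]).sum(),(S*D).sum())
    t=d.mean(0)-rot(a)@s.mean(0);return t,a,np.linalg.norm(s@rot(a).T+t-d,axis=1)
def rel(dt,da,bt,ba):
    r=(np.asarray(bt)-dt)@rot(da);return r,(ba-da-np.pi+np.pi)%(2*np.pi)-np.pi
E
python3 - <<'E'
from h import *
from plant import manip
p=manip.camera_params("top")
c=lambda L:np.array(L)/4+[148,140]-0.375
# dock
L=ray(p,c([(215,203),(437,58)]),.028);Rr=ray(p,c([(345,402),(568,252)]),.028);
print("width",L,Rr, np.linalg.norm(L[1]-Rr[1]))
def res(v):
    t,a=v[:2],v[2];l=(L-t)@rot(a);r=(Rr-t)@rot(a)
    return np.r_[l[:,1]-.072,r[:,1]+.072,l[1,0]-.16,r[1,0]-.16]
d=least_squares(res,[*(L[0]+Rr[0])/2,-.9]);print("dock",d.x,"res mm",d.fun*1e3)
noses=ray(p,c([(190,192),(339,415)]),.028);print("noses in dock",(noses-d.x[:2])@rot(d.x[2]))
C=ray(p,c([(135,290),(272,455),(157,548),(24,380)]),.063)
print("sides",[np.linalg.norm(C[i]-C[i-1]) for i in range(4)])
src=[(-.038,-.06),(-.038,.06),(.042,.06),(.042,-.06)]
t,a,e=fit(src,C);print("box",t,a,e,"in dock",rel(d.x[:2],d.x[2],t,a))
E
```

```text
width [[0.62180644 0.27324579]
 [0.70571565 0.14229206]] [[0.50498396 0.19873484]
 [0.59020551 0.06754878]] 0.1375832460664557
dock [ 0.56119506  0.23935161 -0.99748549] res mm [-2.69502734 -3.23354962  2.74530347  3.18327348 -0.06897925  0.06897925]
noses in dock [[-0.00420269  0.08278053]
 [-0.0033912  -0.07357426]]
sides [np.float64(0.07874528476402445), np.float64(0.119502040682614), np.float64(0.08099457254702655), np.float64(0.11880395835777148)]
box [0.50037023 0.30559245] 2.243778375422328 [0.00085817 0.00061734 0.00086243 0.00066429] in dock (array([-0.08864197, -0.0151694 ]), np.float64(0.09967120903384252))
```

The box is at x -89 mm, y -15 mm, yaw +0.10 rad in the dock's frame. Plan:
1. Push its right end wall with the two fingers set parallel to the lane. This centres and squares it.
2. Push from the back down the lane.

After a turn of about 10.7°, tool x is along dock +y and tool y along dock +x.

Call:
drive_tool(
  commands="50 1 0 0 -10.7; 50 1 0 0 0; 50 1 0 0 0; 50 1 0 0 0; 50 1 -1 0 0; 50 1 -1 0 0; 50 1 -1 0 0; 50 1 -1 0 0",
)

```text
time: 1.1
tool_pos: [0.3693, -0.3537, 0.2308]
tool_rot: [-0.001, 0.96, 0.279, -0.007]
contact_force: [-1.8, 1.0, 0.0]
gripper_width: 0.587
```

Call:
drive_tool(
  commands="50 1 -1 0 0; 50 1 -1 0 0; 50 1 -1 0 0; 50 1 -1 0 0; 50 1 -1 0 0; 50 1 -1 0 0; 50 1 -1 0 0; 50 1 -1 0 0",
)

```text
time: 2.1
tool_pos: [0.446, -0.0204, 0.2309]
tool_rot: [-0.0, 0.959, 0.282, -0.0]
contact_force: [0.7, 0.2, -0.8]
gripper_width: 0.582
```

Call:
drive_tool(
  commands="50 1 -1 0 0; 50 1 -1 0 0; 50 0.5 -1 0 0; 50 0 -1 0 0; 50 0 -1 0 0; 50 0 -1 0 0; 50 0 0 0 0; 50 0 0 0 0",
)

```text
time: 3.1
tool_pos: [0.412, 0.1698, 0.2311]
tool_rot: [0.0, 0.959, 0.282, -0.0]
contact_force: [-0.1, -0.0, 0.4]
gripper_width: 0.588
```

```bash
cat >> h.py <<'E'
DT,DA=np.array([0.56119506,0.23935161]),-0.99748549
def tcp(s):
    q=np.array(s["tool_rot"]);M=R.from_quat(q[[1,2,3,0]]).as_matrix()
    yaw=np.arctan2(M[1,0],M[0,0]);p=np.array(s["tool_pos"])
    print("t",s["time"],"world",p.round(4),"dock mm",((p[:2]-DT)@rot(DA)*1e3).round(1),"z",p[2].round(4),"yaw",round(yaw,4),"rel dock deg",np.degrees(yaw-DA).round(2),"F",s["contact_force"].round(2),"w",round(s["gripper_width"],2),"tilt",M[2,2].round(5))
E
python3 - <<'E'
from h import *
from plant import manip
import cv2
tcp(manip.state());p=manip.camera_params("wrist");f=manip.grab_frame("wrist")
print(p)
cv2.imwrite("pics/w1.png",cv2.resize(f[:,:,::-1],(768,576),interpolation=cv2.INTER_CUBIC))
E
```

```text
t 3.1 world [0.412  0.1698 0.2311] dock mm [ -22.5 -163.1] z 0.2311 yaw 0.5716 rel dock deg 89.9 F [-0.11 -0.03  0.44] w 0.59 tilt -1.0
{'fx': 300.25026770607616, 'fy': 300.25026770607616, 'cx': 250.48404230391913, 'cy': 191.52320907863736, 'xyz': array([0.47122313, 0.20925523, 0.37346013]), 'orientation': array([ 0.1252714 ,  0.8687607 , -0.47422447, -0.06835986])}
```

View pics/w1.png

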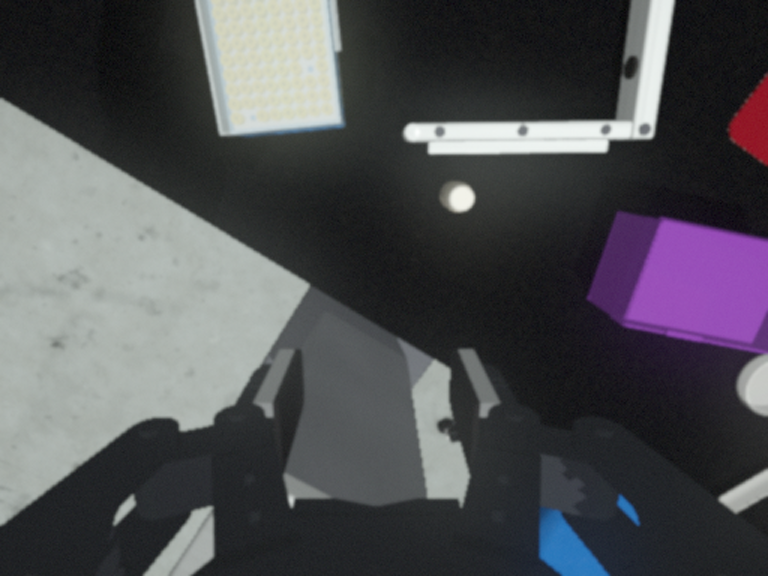

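The wrist view shows the right rail's inner top edge from (425,122) to (628,121), its nose at (403,131), and the box's right end wall from (220,135) to (343,125). I'll cross-check the dock with this.

```bash
python3 - <<'E'
from h import *
from plant import manip
p=manip.camera_params("wrist");c=lambda L:(np.array(L,float)+.5)/1.5-.5
dk=lambda P:((P-DT)@rot(DA)*1e3).round(1)
print("inner",dk(ray(p,c([(425,122),(628,121)]),.028)),"nose",dk(ray(p,c([(403,131)]),.028)),"bar",dk(ray(p,c([(636,5),(633,118)]),.028)))
print("outer",dk(ray(p,c([(425,141),(628,139)]),.028)))
print("lid corners",dk(ray(p,c([(222,135),(341,126)]),.063)),"foot vial",dk(ray(p,c([(458,198)]),.048)))
E
```

```text
inner [[ 12.2 -69.2]
 [158.6 -68.9]] nose [[ -3.6 -75.3]] bar [[152.6   4.7]
 [161.9 -66.9]]
outer [[ 12.6 -82.2]
 [160.5 -81.2]]
lid corners [[-123.8  -79.1]
 [ -45.9  -73.8]] foot vial [[  35.1 -121.4]]
```

The cross-check agrees within about 2–3 mm; the box's end wall runs from (-124,-79) to (-46,-74) mm. Now I go to the pre-push pose and down.

Call:
drive_tool(
  commands="50 0.4 -1 0 0; 50 0.4 -1 0.5 0; 50 0.4 -0.25 1 0; 50 0 0 1 0; 50 0 0 1 0; 50 0 0 1 0; 50 0 0 1 0; 50 0 0 1 0",
)

```text
time: 4.15
tool_pos: [0.4063, 0.2456, 0.0353]
tool_rot: [0.0, 0.96, 0.281, 0.0]
contact_force: [-0.4, -0.1, 0.1]
gripper_width: 0.589
```

Call:
drive_tool(
  commands="50 0 0 0.6 0; 50 0 0 0.1 0; 50 0.3 0 0 0; 50 0.3 0 0 0; 50 0.1 0 0 0; 50 0.1 0 0 0; 50 0.1 0 0 0; 50 0.1 0 0 0",
)

```text
time: 5.15
tool_pos: [0.4309, 0.2627, 0.0153]
tool_rot: [0.0, 0.959, 0.282, -0.0]
contact_force: [0.4, -0.0, 0.3]
gripper_width: 0.589
```

```bash
python3 - <<'E'
from h import *
from plant import manip
tcp(manip.state())
E
```

```text
t 5.15 world [0.4309 0.2627 0.0153] dock mm [-90.3 -96.8] z 0.0153 yaw 0.5716 rel dock deg 89.9 F [ 0.41 -0.    0.25] w 0.59 tilt -1.0
```

Call:
drive_tool(
  commands="50 0.1 0 0 0; 50 0.1 0 0 0; 50 0.1 0 0 0; 50 0.1 0 0 0; 50 0.1 0 0 0; 50 0.1 0 0 0; 50 0.1 0 0 0; 50 0.1 0 0 0",
)

```text
time: 6.15
tool_pos: [0.4512, 0.2756, 0.0153]
tool_rot: [0.0, 0.959, 0.282, -0.0]
contact_force: [-2.0, -0.2, 0.2]
gripper_width: 0.588
```

```bash
python3 - <<'E'
from h import *
from plant import manip
import cv2
tcp(manip.state());f=manip.grab_frame("top")[:,:,::-1]
w=manip.grab_frame("wrist")[:,:,::-1]
a=cv2.resize(f[140:280,148:288],(400,400),interpolation=cv2.INTER_CUBIC);b=cv2.resize(w[:384,64:448],(400,400),interpolation=cv2.INTER_CUBIC)
cv2.imwrite("pics/p2.png",np.hstack([a,b]))
E
```

```text
t 6.15 world [0.4512 0.2756 0.0153] dock mm [-90.1 -72.7] z 0.0153 yaw 0.5715 rel dock deg 89.9 F [-1.97 -0.23  0.21] w 0.59 tilt -1.0
```

View pics/p2.png

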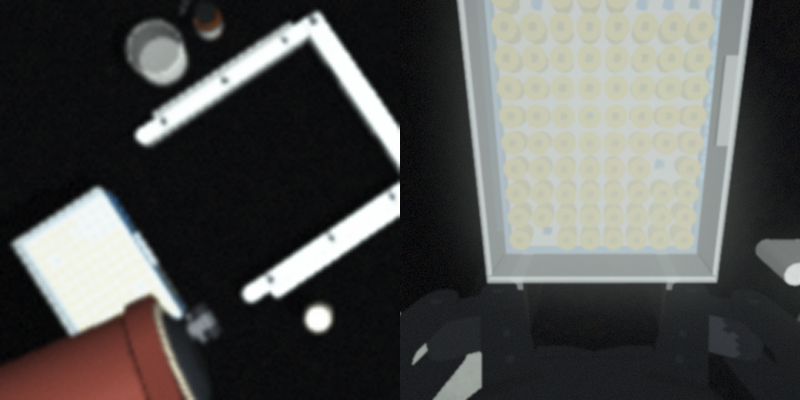

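The right half shows the box square against the two fingers: the lid's near edge is level, from (486,282) to (718,281). I'll locate that edge.

```bash
python3 - <<'E'
from h import *
from plant import manip
p=manip.camera_params("wrist");dk=lambda P:((P-DT)@rot(DA)*1e3).round(1)
c=lambda L:(np.array(L,float)+.5)*.96-.5+[64,0]
print(dk(ray(p,c([(86,282),(318,281)]),.063)))
p=manip.camera_params("top");c=lambda L:(np.array(L,float)+.5)*.35-.5+[148,140]
print(dk(ray(p,c([(101,187),(11,242)]),.063)))
E
```

```text
[[-128.3  -58.5]
 [ -48.8  -58.3]]
[[ -45.9   58.9]
 [-127.5   61.7]]
```

The box is centred within about 1–2 mm and square. I back off, go round behind it and turn 90°.

Call:
drive_tool(
  commands="50 -1 0 0 0; 50 -1 0 0 0; 50 0 -1 0 0; 50 0 -1 0 0; 50 0 -0.9 0 0; 50 0 0 0 -10.7; 50 0 0 0 -10.7; 50 0 0 0 -10.7",
)

```text
time: 7.25
tool_pos: [0.3539, 0.3167, 0.0157]
tool_rot: [0.0, 0.842, 0.539, 0.001]
contact_force: [0.4, -0.2, 1.1]
gripper_width: 0.588
```

Call:
drive_tool(
  commands="50 0 0 0 -10.7; 50 0 0 0 -10.7; 50 0 0 0 -10.7; 50 0 0 0 -10.7; 50 0 0 0 -10.7; 50 0 0 0 -4.5; 50 0 0 0 0; 50 0 0 0 0",
)

```text
time: 8.25
tool_pos: [0.3537, 0.3164, 0.0155]
tool_rot: [0.0, 0.479, 0.878, 0.0]
contact_force: [-0.1, 0.9, 0.9]
gripper_width: 0.585
```

Call:
drive_tool(
  commands="50 0 1 0 0; 50 0 1 0 0; 50 0 1 0 0; 50 0 1 0 0; 50 0 0.45 0 0; 50 0 0 0 0; 50 0 0 0 0; 50 0 0 0 0",
)

```text
time: 9.25
tool_pos: [0.4648, 0.3882, 0.0151]
tool_rot: [-0.0, 0.478, 0.878, -0.0]
contact_force: [-0.7, 0.1, -0.1]
gripper_width: 0.587
```

```bash
python3 - <<'E'
from h import *
from plant import manip
import cv2
tcp(manip.state());f=manip.grab_frame("top")[:,:,::-1]
cv2.imwrite("pics/p3.png",cv2.resize(f[140:280,148:308],(640,560),interpolation=cv2.INTER_CUBIC))
E
```

```text
t 9.25 world [0.4648 0.3882 0.0151] dock mm [-177.4   -0.3] z 0.0151 yaw 2.1441 rel dock deg 180.0 F [-0.68  0.12 -0.1 ] w 0.59 tilt -1.0
```

View pics/p3.png

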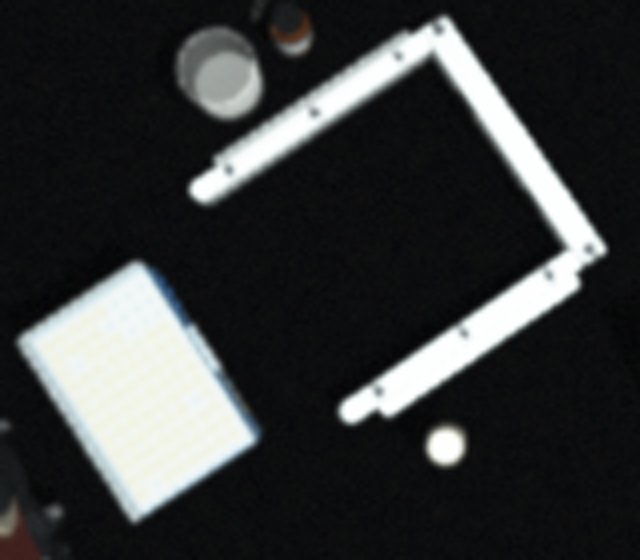

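The lid corners are now at (138,262), (259,437), (136,521), (18,341), and the vials and beaker are unmoved.

```bash
python3 - <<'E'
from h import *
from plant import manip
p=manip.camera_params("top");c=lambda L:np.array(L)/4+[148,140]-0.375
C=ray(p,c([(138,262),(259,437),(136,521),(18,341)]),.063)
t,a,e=fit([(-.038,-.06),(-.038,.06),(.042,.06),(.042,-.06)],C);print(rel(DT,DA,t,a),e)
E
```

```text
(array([-0.08445796,  0.00048044]), np.float64(0.01103795149886766)) [0.00100404 0.00108806 0.00083759 0.00017219]
```

Call:
drive_tool(
  commands="50 -0.6 0 0 0; 50 -0.3 0 0 0; 50 -0.2 0 0 0; 50 -0.15 0 0 0; 50 -0.15 0 0 0; 50 -0.2 0 0 0; 50 -0.2 0 0 0; 50 -0.2 0 0 0",
)

```text
time: 10.3
tool_pos: [0.4984, 0.3381, 0.0153]
tool_rot: [-0.0, 0.478, 0.878, -0.0]
contact_force: [-0.7, 1.1, 1.2]
gripper_width: 0.584
```

Call:
drive_tool(
  commands="50 -0.2 0 0 0; 50 -0.2 0 0 0; 50 -0.15 0 0 0; 50 -0.1 0 0 0; 50 0 0 0 0; 50 0 0 0 0; 50 0 0 0 0; 50 0 0 0 0",
)

```text
time: 11.3
tool_pos: [0.5088, 0.3219, 0.0153]
tool_rot: [0.0, 0.478, 0.878, -0.0]
contact_force: [-0.6, 0.3, -0.4]
gripper_width: 0.586
```

```bash
python3 - <<'E'
from h import *
from plant import manip
import cv2
tcp(manip.state());f=manip.grab_frame("top")[:,:,::-1]
cv2.imwrite("pics/p4.png",cv2.resize(f[140:280,148:308],(640,560),interpolation=cv2.INTER_CUBIC))
E
```

```text
t 11.3 world [0.5088 0.3219 0.0153] dock mm [-97.8   0.8] z 0.0153 yaw 2.1442 rel dock deg 180.01 F [-0.61  0.3  -0.36] w 0.59 tilt -1.0
```

View pics/p4.png

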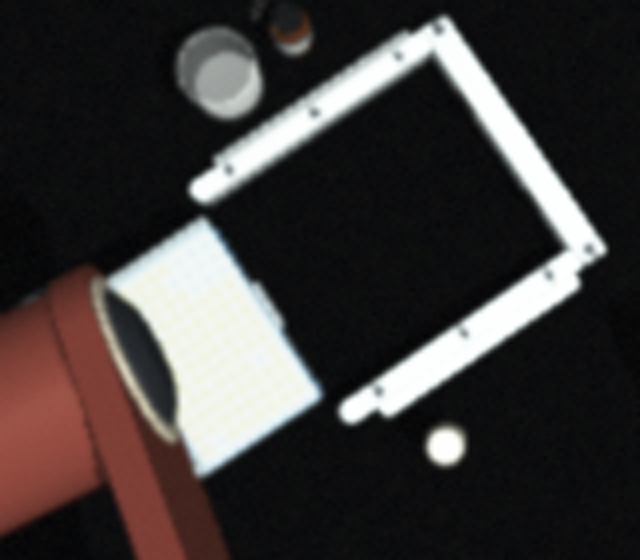

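The leading lid corners are at (203,217) and (322,394), so the box is at the mouth.

```bash
python3 - <<'E'
from h import *
from plant import manip
p=manip.camera_params("top");c=lambda L:np.array(L)/4+[148,140]-0.375
dk=lambda P:((P-DT)@rot(DA)*1e3).round(1)
print(dk(ray(p,c([(203,217),(322,394)]),.063)))
E
```

```text
[[ -3.6  61. ]
 [ -2.7 -58.2]]
```

Call:
drive_tool(
  commands="50 -0.15 0 0 0; 50 -0.2 0 0 0; 50 -0.2 0 0 0; 50 -0.2 0 0 0; 50 -0.2 0 0 0; 50 -0.2 0 0 0; 50 -0.15 0 0 0; 50 -0.1 0 0 0",
)

```text
time: 12.35
tool_pos: [0.5317, 0.2864, 0.0153]
tool_rot: [-0.0, 0.478, 0.878, 0.0]
contact_force: [-1.0, 1.6, 0.4]
gripper_width: 0.59
```

Call:
drive_tool(
  commands="50 -0.15 0 0 0; 50 -0.2 0 0 0; 50 -0.2 0 0 0; 50 -0.2 0 0 0; 50 -0.2 0 0 0; 50 -0.2 0 0 0; 50 -0.2 0 0 0; 50 -0.2 0 0 0",
)

```text
time: 13.35
tool_pos: [0.557, 0.2473, 0.0153]
tool_rot: [-0.0, 0.478, 0.878, -0.0]
contact_force: [-0.2, 1.9, -0.1]
gripper_width: 0.585
```

Call:
drive_tool(
  commands="50 -0.2 0 0 0; 50 -0.2 0 0 0; 50 -0.2 0 0 0; 50 -0.2 0 0 0; 50 -0.2 0 0 0; 50 -0.15 0 0 0; 50 -0.1 0 0 0; 50 0 0 0 0",
)

```text
time: 14.35
tool_pos: [0.5774, 0.2158, 0.0153]
tool_rot: [0.0, 0.478, 0.878, -0.0]
contact_force: [-1.2, -0.3, 0.3]
gripper_width: 0.584
```

```bash
python3 - <<'E'
from h import *
from plant import manip
import cv2
tcp(manip.state());f=manip.grab_frame("top")[:,:,::-1]
cv2.imwrite("pics/p5.png",cv2.resize(f[140:280,148:308],(640,560),interpolation=cv2.INTER_CUBIC))
E
```

```text
t 14.35 world [0.5774 0.2158 0.0153] dock mm [28.6  0.8] z 0.0153 yaw 2.1439 rel dock deg 179.99 F [-1.22 -0.34  0.31] w 0.58 tilt -1.0
```

View pics/p5.png

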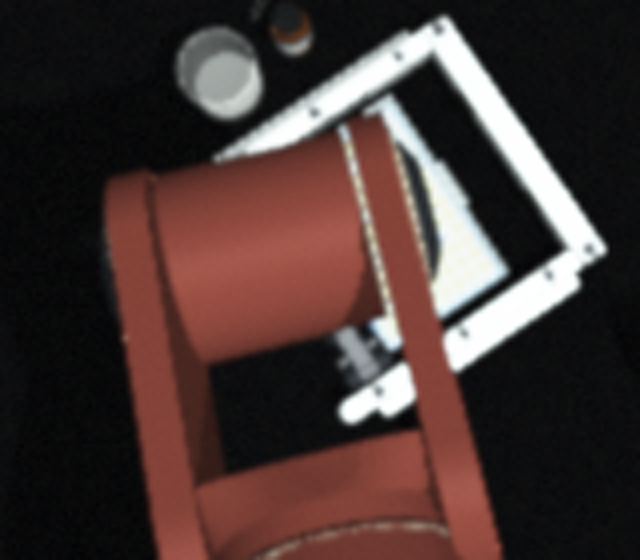

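Call:
drive_tool(
  commands="50 -0.15 0 0 0; 50 -0.2 0 0 0; 50 -0.2 0 0 0; 50 -0.2 0 0 0; 50 -0.1 0 0 0; 50 -0.05 0 0 0; 50 0 0 0 0; 50 0 0 0 0",
)

```text
time: 15.4
tool_pos: [0.5919, 0.1933, 0.0153]
tool_rot: [0.0, 0.478, 0.878, -0.0]
contact_force: [-0.2, 0.3, 0.6]
gripper_width: 0.588
```

Call:
drive_tool(
  commands="50 -0.05 0 0 0; 50 -0.04 0 0 0; 50 -0.04 0 0 0; 50 -0.04 0 0 0; 50 0 0 0 0; 50 0 0 0 0; 50 0 0 0 0; 50 0 0 0 0",
)

```text
time: 16.4
tool_pos: [0.5946, 0.189, 0.0153]
tool_rot: [0.0, 0.478, 0.878, -0.0]
contact_force: [0.1, 0.9, -0.3]
gripper_width: 0.585
```

```bash
python3 - <<'E'
from h import *
from plant import manip
import cv2
tcp(manip.state());f=manip.grab_frame("top")[:,:,::-1]
cv2.imwrite("pics/p6.png",cv2.resize(f[135:235,208:308],(600,600),interpolation=cv2.INTER_CUBIC))
E
```

```text
t 16.4 world [0.5946 0.189  0.0153] dock mm [60.4  0.8] z 0.0153 yaw 2.144 rel dock deg 180.0 F [ 0.05  0.91 -0.32] w 0.58 tilt -1.0
```

View pics/p6.png

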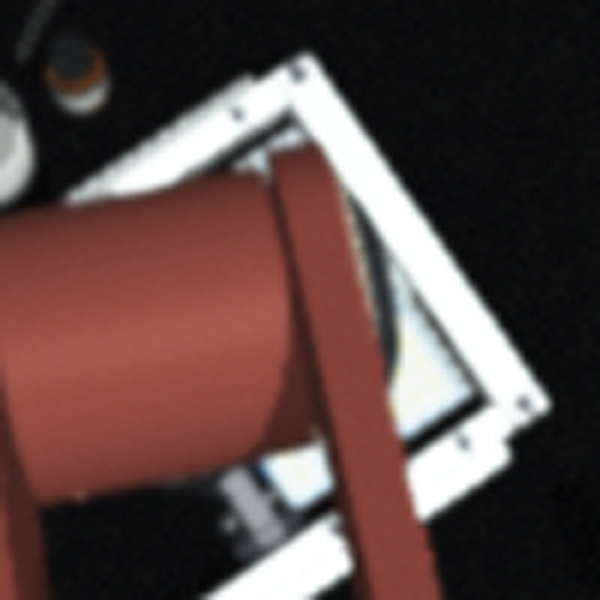

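The box is just short of the stop, with a thin dark gap at (440,340) to (490,395) and no extra force yet. I creep on until the bumpers are felt.

Call:
drive_tool(
  commands="50 -0.03 0 0 0; 50 -0.03 0 0 0; 50 0 0 0 0; 50 0 0 0 0; 50 0 0 0 0; 50 0 0 0 0; 50 0 0 0 0; 50 0 0 0 0",
)

```text
time: 17.45
tool_pos: [0.5955, 0.1876, 0.0153]
tool_rot: [0.0, 0.478, 0.878, 0.0]
contact_force: [-0.1, 1.4, 0.5]
gripper_width: 0.585
```

Call:
drive_tool(
  commands="50 -0.03 0 0 0; 50 0 0 0 0; 50 0 0 0 0; 50 0 0 0 0; 50 0 0 0 0; 50 0 0 0 0; 50 0 0 0 0; 50 0 0 0 0",
)

```text
time: 18.45
tool_pos: [0.596, 0.1868, 0.0153]
tool_rot: [0.0, 0.478, 0.878, -0.0]
contact_force: [-0.7, 0.8, 1.2]
gripper_width: 0.585
```

Call:
drive_tool(
  commands="50 -0.03 0 0 0; 50 0 0 0 0; 50 0 0 0 0; 50 0 0 0 0; 50 0 0 0 0; 50 0 0 0 0; 50 0 0 0 0; 50 0 0 0 0",
)

```text
time: 19.45
tool_pos: [0.5965, 0.1861, 0.0153]
tool_rot: [0.0, 0.478, 0.878, 0.0]
contact_force: [-0.1, 1.4, 0.6]
gripper_width: 0.588
```

Still no bumper force, with the box at about 120 mm in my frame (bumper contact is at 119 mm, and my frame may be 2–4 mm off). I draw back clear and measure the gap unobstructed.

Call:
drive_tool(
  commands="50 0.3 0 0 0; 50 1 0 0 0; 50 1 0 0 0; 50 1 0 0 0; 50 1 0 0 0; 50 1 0 0 0; 50 1 0 0 0; 50 0.5 0 0 0",
)

```text
time: 20.45
tool_pos: [0.4849, 0.3586, 0.0153]
tool_rot: [0.0, 0.478, 0.879, -0.0]
contact_force: [0.0, 0.2, -0.2]
gripper_width: 0.584
```

```bash
python3 - <<'E'
from h import *
from plant import manip
import cv2
tcp(manip.state());f=manip.grab_frame("top")[:,:,::-1];g=manip.grab_frame("scene")[:,:,::-1];cv2.imwrite("pics/sraw.png",g)
a=cv2.resize(f[135:235,208:308],(400,400),interpolation=cv2.INTER_CUBIC)
b=cv2.resize(g[160:240,225:305],(400,400),interpolation=cv2.INTER_CUBIC)
cv2.imwrite("pics/p7.png",np.hstack([a,b]))
E
```

```text
t 20.45 world [0.4849 0.3586 0.0153] dock mm [-141.6    0.6] z 0.0153 yaw 2.1457 rel dock deg 180.09 F [ 0.02  0.25 -0.16] w 0.58 tilt -1.0
```

View pics/p7.png

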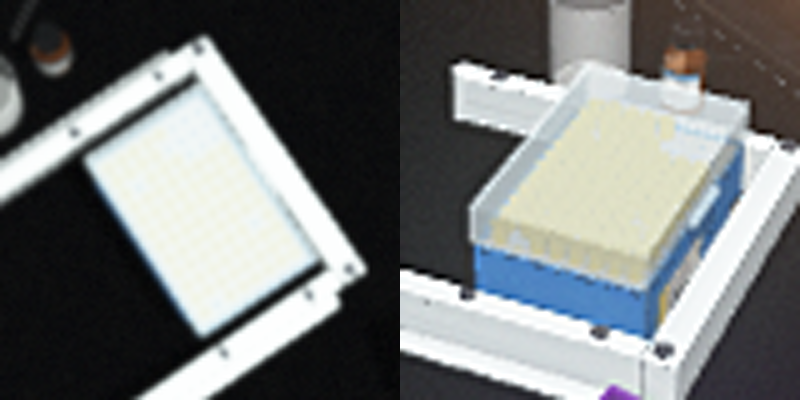

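The left half shows the box inside the lane, clear of both rails, with lid corners at about (196,82), (322,263), (203,336), (85,157). The right half shows it flat near the end bar.

```bash
python3 - <<'E'
from h import *
from plant import manip
p=manip.camera_params("top");c=lambda L:(np.array(L)+.5)/4-.5+[208,135]
dk=lambda P:((P-DT)@rot(DA)*1e3).round(1)
C=ray(p,c([(196,82),(322,263),(203,336),(85,157)]),.063)
t,a,e=fit([(-.038,-.06),(-.038,.06),(.042,.06),(.042,-.06)],C);print(rel(DT,DA,t,a),e)
print(dk(C))
print("rails outer/bar outer",dk(ray(p,c([(207,36),(367,268)]),.028)))
# scene-camera projections of model: try dock x-shift
q=manip.camera_params("scene")
for s in (0,.003):
  pts=np.array([[.160,-.072],[.160,.072],[.0,-.072],[-.006,.078]]);W=(pts+[s,.001])@rot(DA).T+DT
  uv=proj(q,np.c_[W,[.028]*4]);print(s,((uv-[225,160]+.5)*5-.5+[400,0]).round(0).tolist())
for bx in (.110,.114,.118):
  pts=np.array([[-.04,-.06],[.038,-.06],[.038,.06]])+[bx,.001];W=pts@rot(DA).T+DT
  uv=proj(q,np.c_[W,[.028]*3]);print(bx,((uv-[225,160]+.5)*5-.5+[400,0]).round(0).tolist())
E
```

```text
(array([0.11820553, 0.00015812]), np.float64(-0.0004957643796363875)) [0.00300891 0.00273995 0.00124509 0.00196274]
[[153.7  61.8]
 [155.6 -62.5]
 [ 77.4 -59.5]
 [ 78.1  60.9]]
rails outer/bar outer [[178.8  86.3]
 [180.4 -79.5]]
0 [[642.0, 346.0], [764.0, 158.0], [302.0, 246.0], [449.0, 72.0]]
0.003 [[649.0, 348.0], [770.0, 160.0], [308.0, 248.0], [455.0, 73.0]]
0.11 [[458.0, 272.0], [627.0, 321.0], [730.0, 166.0]]
0.114 [[467.0, 274.0], [636.0, 323.0], [738.0, 168.0]]
0.118 [[475.0, 277.0], [645.0, 326.0], [746.0, 170.0]]
```

Top and scene views agree: the box is at x about 0.115–0.118 m, y about 0, yaw about 0, and the arm is clear. Handing in.

```bash
python3 -c "
from plant import manip
print(manip.job_done())"
```

```text
the job is handed in; nothing more can be done
None
```

The tip box is in the lane, tab side first, close to the bumpers and square, and I have handed the job in at about 20.6 s of the 67 s allowed. No verdict was reported.

I first pushed the box's right end wall with two fingers set parallel to the lane, which centred and squared it. I then pushed the plain back straight down the lane and drew the arm about 200 mm back, clear of the rails.

**Position:** the last pictures put the box at x about 0.115–0.118 m and y about 0, with yaw below 0.02 rad, in the dock's frame. All of these lie inside the limits, and the box looked flat.

**Clearances:** a gap was visible along both rails. No contact force above the roughly 2 N pushing and noise level showed at the end of any move. The beaker and the black-cap vial looked unmoved in the last picture. The white-cap vial was last in view, also unmoved, before the box went fully in.

**Checks that disagreed:**
- **Dock position:** the camera estimates differed by 2–4 mm.
- **Box position:** reckoning from the tool gave x about 0.120 m.
- **Bumpers:** I never felt them, so I believe the box stands a few millimetres short of them, within the 10 mm allowed.

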